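# Set an empty lane's sprung pusher back on its stop pin for refilling

### The job

One of the three lanes of the counter tray has sold out: get it ready for refilling. With your fingertips on the front face of that empty lane's sprung pusher, push it back until it has passed the stop pin, then let it go so that it comes forward again and stays held by the pin halfway along the lane. Do not grip the pusher or pick anything up, and leave the stocked lanes and the other wares as they stand.

Things in the scene. Friction and masses are not known exactly. Their poses are not given: they have to be found in the camera images.
- tray: wooden display tray fixed to the counter, 280 (x) x 268 (y) mm, rim 30 mm high. Origin: centre of its underside, on the table. Its x axis runs from the tray's front to its back, y to the left seen from the front, z up. Three equal lanes lie side by side on it, 81 mm apart; which one is empty differs from start to start.
- lane: the EMPTY lane (no goods in it), fixed in the tray: plastic track 250 (x) x 80 (y) mm. Origin: centre of its underside, 12 mm above the table; x axis from front lip to back wall, z up. Between two ribs (tops 26 mm above the table) a 26 mm wide groove, floor 16 mm above the table, guides the pusher. Wooden dividers on both sides, 74 mm apart inside, tops 57 mm above the table.
- front_lip (a point): middle of the top edge of the empty lane's clear front lip (3 mm thick), 52 mm above the table, at x = -123.5 mm in the lane. The low back wall stands at x = +122 mm.
- pusher (a joint): travel of the empty lane's sprung pusher in m: 0 at rest by the front lip, growing towards the back, 0.150 end stop. Its spring pulls it forward with 3.6 N (at 0) to 4.5 N (at 0.150). From about 0.04 its sled presses the stop pin down (up to 3 N more); past 0.090 the pin springs up in front of it and, let go, it is held at 0.090. Let go earlier, it runs back to 0.
- paddle: the pusher's upright white front plate in the empty lane, 66 mm wide, 80 mm tall, 4 mm thick. Origin: on its front face, at the middle of the lower edge, 28 mm above the table (top edge 108 mm above the table); its x axis points to the back of the lane, the way it is pushed, z up. Its face is at x = -114.5 mm in the lane at rest, -24.5 mm when held by the pin.
- housing: the white ribbed back of the same pusher, 20 mm deep, 66 mm wide, 78 mm tall, directly behind the paddle, with the black spring drum at its foot. Origin: middle of its lower edge where it meets the paddle. Touching it with the fingers counts as gripping the pusher.
- pin (a joint): the sprung stop pin of the empty lane, in m: 0 is fully up, growing as it is pressed down, 0.009 at most.
- pin_top (a point): centre of the top of that pin: upright steel pin 8 mm in diameter in the groove, at x = -28.5 mm in the lane (93.5 mm behind the front lip); fully up it stands 7.5 mm out of the groove, 23.5 mm above the table.
- lane_b: lane stocked with four gift boxes, fixed: plastic track 250 mm long, 80 mm wide with wooden dividers, underside 12 mm above the table, the same as lane in every part
- paddle_b: front plate of the pusher in the lane of gift boxes, like paddle, resting against the last box
- lane_c: lane stocked with two copper tins, fixed: plastic track 250 mm long, 80 mm wide with wooden dividers, underside 12 mm above the table, the same as lane in every part
- paddle_c: front plate of the pusher in the lane of tins, like paddle, resting against the last tin
- box1: kraft gift box with a pale lid, 28 (x) x 62 (y) x 50 (z) mm, 60 g, loose; origin at the centre of its underside; number 1 from the front of its lane, standing on the ribs (top 76 mm above the table)
- box2: kraft gift box with a pale lid, 28 (x) x 62 (y) x 50 (z) mm, 60 g, loose; origin at the centre of its underside; number 2 from the front of its lane, standing on the ribs (top 76 mm above the table)
- box3: kraft gift box with a pale lid, 28 (x) x 62 (y) x 50 (z) mm, 60 g, loose; origin at the centre of its underside; number 3 from the front of its lane, standing on the ribs (top 76 mm above the table)
- box4: kraft gift box with a pale lid, 28 (x) x 62 (y) x 50 (z) mm, 60 g, loose; origin at the centre of its underside; number 4 from the front of its lane, standing on the ribs (top 76 mm above the table)
- tin1: round copper tin, 58 mm diameter, 50 mm tall, 100 g, loose; origin at the centre of its underside; number 1 from the front of its lane, standing on the ribs (top 76 mm above the table)
- tin2: round copper tin, 58 mm diameter, 50 mm tall, 100 g, loose; origin at the centre of its underside; number 2 from the front of its lane, standing on the ribs (top 76 mm above the table)
- spare1: kraft gift box with a pale lid, 28 (x) x 62 (y) x 50 (z) mm, 60 g, loose; origin at the centre of its underside; stands on the table left of the tray, waiting to be loaded (leave it)
- spare2: kraft gift box with a pale lid, 28 (x) x 62 (y) x 50 (z) mm, 60 g, loose; origin at the centre of its underside; stands on the table left of the tray, waiting to be loaded (leave it)
- tea_glass: green tea glass, 54 mm across the rim, 85 mm tall, loose on the table right of the tray; origin at the centre of its underside
- tagine: small clay pot with a conical lid, 88 mm across, 98 mm tall, loose on the table right of the tray; origin at the centre of its underside
- candlestick: brass candlestick, foot 72 mm across, 112 mm tall, loose on the table beside the tray; origin at the centre of its underside
- bell: brass hand bell, 60 mm across, 92 mm tall, loose on the table beside the tray; origin at the centre of its underside

How it is judged:
On the way, in this order (a step that is already met when the one before it is completed fails the run):
1. the empty lane's pusher is pushed back past its stop pin (value of joint pusher above 0.096 m and value of joint pin below 0.002 m), for 0.05 s.
2. the pusher, let go, has come forward and rests against the stop pin (value of joint pusher between 0.086 and 0.094 m and contact force between the fingers and paddle below 0.2 N and velocity of joint pusher between -0.01 and 0.01 m/s), for 0.3 s.
At the end, for the whole second after the job is handed in: The empty lane's pusher rests, let go, against its raised stop pin (travel 0.086 to 0.094 m, slower than 0.01 m/s, pin pressed down less than 2 mm); the goods and pushers of the other two lanes are within 12 mm of where they were, the other wares within 20 mm (all of step 2 and value of joint pin below 0.002 m and distance of each of box1, box2, box3, box4, tin1, tin2, paddle_b, paddle_c from where it was at the start of the episode below 0.012 m and distance of each of spare1, spare2, tea_glass, tagine, candlestick, bell from where it was at the start of the episode below 0.02 m); the robot touches nothing.
It fails at once if the pusher was gripped: a finger pressed on the back of it (contact force between the fingers and housing above 1 N).
It fails at once if goods or a pusher in a stocked lane were moved more than 12 mm (distance of any of box1, box2, box3, box4, tin1, tin2, paddle_b, paddle_c from where it was at the start of the episode above 0.012 m).
It fails at once if another ware was moved or lifted more than 20 mm (distance of any of spare1, spare2, tea_glass, tagine, candlestick, bell from where it was at the start of the episode above 0.02 m).
It also fails if it takes over 32 s, if anything falls off the work surface, if the arm or the gripper's body presses on something with over 40 N, if the wrist force passes 120 N, or if a joint passes its speed limit or range.

### The arm

A 6-joint arm with a two-finger parallel gripper is mounted at the origin on the work surface. World frame = base frame: x ahead of the robot, y to its left, z up, the work surface at z = 0. Lengths are in m, angles in rad, forces in N, time in s.
With the tool pointing down it reaches from about 0.35 to 1 m from the base axis. Payload 7.1 kg.
Tool frame: the origin (TCP) lies midway between the tips of the shut fingers; the grasp point (between the pads) lies 19 mm behind it; x points along the fingers, y is the direction in which the jaws open and shut, and the axes are right-handed (so a half turn about x gives the same grasp; the last joint's range is limited). The gripper opens to 85 mm and grips with 20 to 120 N. Pads are 22 mm wide; open, the fingers measure 114 mm over their backs; the gripper's body (76 mm by 85 mm) begins 54 mm behind the grasp point. The pads swing forward as they close: fully open they stand 13 mm farther back than shut.
Start: joints at [-1.195, 0.423, 1.63, -0, 1.089, -0.019], TCP at [0.24, -0.577, 0.231] pointing down, gripper open.
Joint ranges: [-3, 3], [-0.9, 2.11], [0.09, 2.58], [-1.31, 4.45], [0.11, 2.69], [-2.54, 2.54]. Speed limits (rad/s): [2.39, 2.39, 3.01, 3.14, 3.14, 3.14].

### API

Orientations are given as a unit quaternion [x, y, z, w].
In Python, from workcell import robot, kin, imaging gives the robot as it stands. Calls block until the motion is done:
- robot.move_to(position, orientation): joint-space move of the TCP to a pose.
- robot.move_l(position, rot=None, rate=0.15, f_stop=None): straight line of the TCP; rot=None keeps the orientation; rate is the mean speed in m/s. With f_stop (N) it stops when the force on the tool has changed by that much, and returns True; else False.
- robot.set_joints(angles): joint-space move.
- robot.set_gripper(opening): opening from 0.0 (shut) to 1.0 (fully open); the grip force is fixed at half the most; returns when the fingers have stopped.
- robot.hold(seconds).
- kin.solve_ik(position, orientation): joint angles nearest the present ones, or None.
- robot.get_obs(): the state.
- imaging.get_image(name): name is "side" or "top"; returns a dict with "img" (400x640x3 uint8, blue, green, red), "fx", "fy", "cx", "cy" (pixels), "position" and "attitude" of the camera in the world. Camera axes: x right, y down, z forward; pixel columns grow to the right and rows downward; lengths in m; the calibration is good to about 2 mm. A picture is of the moment at which its call begins. There is no depth.
A pose or a line that the arm cannot do raises robot.PlanningError and nothing moves.
- robot.finish_job(): hands the job in, once; it reports no verdict.
Trained networks look in the newest picture that a camera, given by its name, has taken for a name from the list of things; names that differ only in an ending like _2 or _b are one class to them, and where a whole thing is asked for, a point or a joint stands for the part that bears it (a point fixed in the world has none). Each returns a list of dicts, best first, with "confidence" (0 to 1); they miss things now and then, are a little off and sometimes report something else, mostly with a low value. They report only what shows in the picture. A call takes as long as a camera call.
- imaging.boxes_of(camera, label): "rect" ([centre column, centre row, width, height] in pixels, round what is visible of it).
- imaging.masks_of(camera, label): "mask" (400x640 bool, what is visible of it) and "rect" ([centre column, centre row, width, height] in pixels, round what is visible of it).
- imaging.tip_of(camera, label): "location" ([column, row] in pixels: a listed point, or the origin of a listed thing).
The state is a dict: "clock": time; "joint_pos": joint angles; "qvel": joint speeds; "tau": joint torques, N m; "tool_pos": TCP position; "ee_rot": TCP orientation; "wrist_force": force on the tool from outside, world axes, zero at the start; "wrist_torque": the same for the moment, N m; "grip_width": opening from 0.0 (shut) to 1.0 (fully open).
Only numpy, scipy, OpenCV 4.12 (cv2) and the standard library are available. Lean on these libraries where they do the work, as an engineer would, in place of code of your own. Each camera call takes 0.05 s, during which the arm holds its last target. There are 200 camera calls.

## Working session

There is one attempt and no reset: what is moved stays moved. The work goes in short steps, each a Python script; the robot and the scene stay as the last script left them, time stands still between calls to the robot, and variables do not carry over. Pictures are saved under pics/ and viewed, about 8 in all and at most 12, crops included, and the job is handed in when it is done.

```bash
mkdir -p pics; cat > h.py <<'E'
import numpy as np, cv2
from workcell import robot, kin, imaging
from scipy.spatial.transform import Rotation as R
def shot(c,name=None):
    d=imaging.get_image(c)
    if name: cv2.imwrite(f'pics/{name}.png',d['img'])
    return d
def rot(d):
    a=np.array(d['attitude'],float)
    return a if a.shape==(3,3) else R.from_quat(a).as_matrix()
def at_z(d,px,z):
    r=rot(d)@np.array([(px[0]-d['cx'])/d['fx'],(px[1]-d['cy'])/d['fy'],1])
    p=np.array(d['position']); return p+r*(z-p[2])/r[2]
def proj(d,P):
    c=rot(d).T@(np.array(P)-d['position']); return np.array([d['fx']*c[0]/c[2]+d['cx'],d['fy']*c[1]/c[2]+d['cy']])
E
python3 - <<'E'
from h import *
Z=dict(tray=0,front_lip=.052,pin_top=.0235,paddle=.028,lane=.012,lane_b=.012,lane_c=.012)
for c in('top','side'):
    d=shot(c,c+'0'); print(c,np.round(d['position'],3),d['attitude'],d['fx'])
    for n,z in Z.items():
        for t in imaging.tip_of(c,n)[:3]: print(n,np.round(t['location'],1),round(t['confidence'],2),np.round(at_z(d,t['location'],z),4))
print(robot.get_obs())
E
```

```text
top [0.544 0.025 0.897] [-0.70097257  0.71275389 -0.01064126  0.02249703] 466.5987929691428
tray [258.8 212.7] 0.5 [0.5514 0.154  0.    ]
tray [400.8 194.5] 0.21 [ 0.5818 -0.1193  0.    ]
front_lip [354.6 262.2] 0.96 [ 0.4592 -0.0252  0.052 ]
paddle [302.  201.4] 0.69 [0.5709 0.0691 0.028 ]
paddle [259.2 213.8] 0.64 [0.5491 0.1492 0.028 ]
paddle [388.7 146.7] 0.64 [ 0.6703 -0.0945  0.028 ]
lane [304.3 201.3] 0.96 [0.5715 0.0655 0.012 ]
lane [257.4 207.9] 0.87 [0.5604 0.1548 0.012 ]
lane [342.9 195. ] 0.67 [ 0.5822 -0.0079  0.012 ]
lane_b [304.3 201.3] 0.96 [0.5715 0.0655 0.012 ]
lane_b [257.4 207.9] 0.87 [0.5604 0.1548 0.012 ]
lane_b [342.9 195. ] 0.67 [ 0.5822 -0.0079  0.012 ]
lane_c [304.3 201.3] 0.96 [0.5715 0.0655 0.012 ]
lane_c [257.4 207.9] 0.87 [0.5604 0.1548 0.012 ]
lane_c [342.9 195. ] 0.67 [ 0.5822 -0.0079  0.012 ]
side [ 0.347 -0.507  0.511] [ 0.87140349 -0.18654714  0.0942327  -0.44382014] 434.65429805550843
tray [277.3 196.1] 0.53 [0.5674 0.193  0.    ]
front_lip [256.5 261.2] 0.82 [ 0.4578 -0.0277  0.052 ]
front_lip [302.3 224. ] 0.53 [0.5557 0.0272 0.052 ]
pin_top [310
[... 604 characters left out ...]
271.1] 0.7 [ 0.4768 -0.0153  0.012 ]
{'clock': 0.8, 'joint_pos': array([-1.19499508e+00,  4.23095361e-01,  1.62986917e+00,  1.54653959e-05,
        1.08858286e+00, -1.89863959e-02]), 'qvel': array([-0.00045899,  0.00011333, -0.00104221, -0.00044357,  0.00094693,
       -0.00160818]), 'tau': array([ 3.87767768e-04, -5.57286143e+01, -2.82130605e+01,  1.54575773e-04,
        7.79930851e-04,  1.98267242e-05]), 'tool_pos': array([ 0.24042087, -0.57691642,  0.2313341 ]), 'ee_rot': array([ 0.69338359,  0.13865647, -0.69336838,  0.13868625]), 'wrist_force': array([ 0.36883547,  0.41173564, -0.41342315]), 'wrist_torque': array([-0.02585249, -0.00216264, -0.02294733]), 'grip_width': 1.003445133450571}
```

View pics/top0.png

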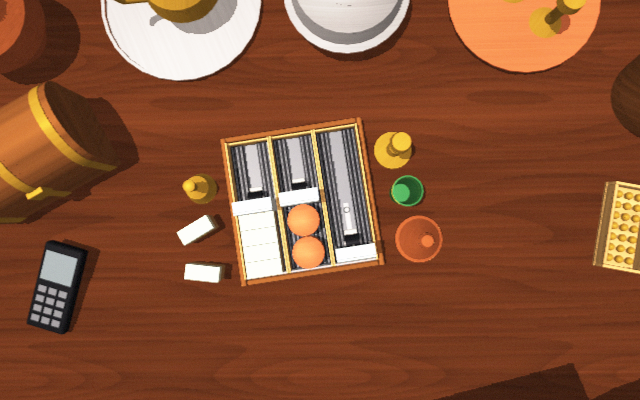

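View pics/side0.png

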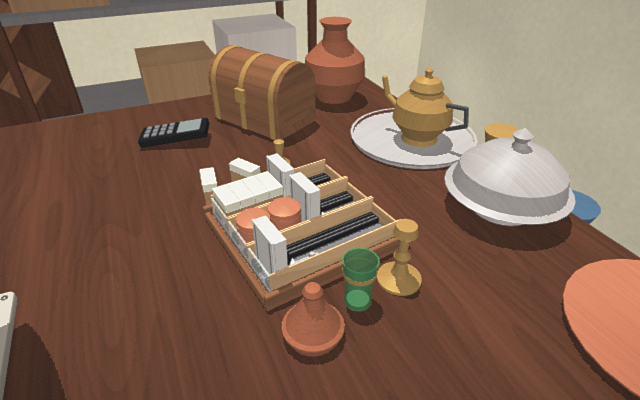

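The empty lane is the right one: its paddle is at (355,255) in the top picture, standing at the lip. The gift boxes are in the left lane and the tins in the middle. The tall wares stand to the right at (395,147), (407,191) and (419,239), all under 112 mm. I'll get the yaw from the tray corners and plan a push with shut fingers over the lip, tips at about 66 mm.

```bash
python3 - <<'E'
from h import *
d=shot('top')
C=[at_z(d,p,.03)[:2] for p in [(243,284),(382,263),(360,120),(222,141)]]
print(np.round(C,4),[round(float(np.linalg.norm(C[i]-C[(i+1)%4])),4) for i in range(4)])
fx=(C[2]+C[3]-C[0]-C[1]); fy=(C[0]+C[3]-C[1]-C[2])
y1=np.arctan2(fx[1],fx[0]); y2=np.arctan2(-fy[0],fy[1]); print(np.degrees([y1,y2]))
yaw=(y1+y2)/2; ctr=np.mean(C,0)
X=np.array([np.cos(yaw),np.sin(yaw)]); Y=np.array([-X[1],X[0]])
print('lip pred',ctr-.081*Y-.1235*X,'ctr',ctr)
lip=(np.array([.4592,-.0252])+np.array([.4578,-.0277])+ctr-.081*Y-.1235*X)/3
O=lip+.1235*X; print('lip',lip,'lane O',O,'yaw',yaw)
for s in(1,-1):
    y=s*np.r_[Y,0]; x=np.array([0,0,-1.]); q=R.from_matrix(np.c_[x,y,np.cross(x,y)]).as_quat()
    for u,z in((-.17,.2),(-.17,.066),(0.01,.066)):
        print(s,np.round(q,3),kin.solve_ik(np.r_[O+u*X,z],q))
print(robot.get_obs()['clock'])
E
```

```text
[[ 0.42    0.1803]
 [ 0.4548 -0.0768]
 [ 0.7213 -0.0418]
 [ 0.6867  0.2175]] [0.2595, 0.2687, 0.2616, 0.2693]
[7.71328029 7.65942434]
lip pred [ 0.45912435 -0.02701721] ctr [0.57068095 0.06977315]
lip [ 0.45870812 -0.02663907] lane O [ 0.58109848 -0.01012093] yaw 0.13415215531647134
1 [-0.047  0.706  0.047  0.706] [-1.08217492e-01  1.57159827e-01  2.10096622e+00 -4.44089210e-16
  8.83466607e-01 -1.81316597e+00]
1 [-0.047  0.706  0.047  0.706] [-1.08217492e-01  4.29953378e-01  2.17993530e+00 -4.44089210e-16
  5.31703981e-01 -1.81316597e+00]
1 [-0.047  0.706  0.047  0.706] [-3.49948725e-02  6.03146587e-01  1.79402321e+00 -4.44089210e-16
  7.44422852e-01 -1.73994335e+00]
-1 [ 0.706  0.047 -0.706  0.047] [-1.08217492e-01  1.57159827e-01  2.10096622e+00 -4.44089210e-16
  8.83466607e-01  1.32842668e+00]
-1 [ 0.706  0.047 -0.706  0.047] [-1.08217492e-01  4.29953378e-01  2.17993530e+00 -4.44089210e-16
  5.31703981e-01  1.32842668e+00]
-1 [ 0.706  0.047 -0.706  0.047] [-3.49948725e-02  6.03146587e-01  1.79402321e+00 -4.44089210e-16
  7.44422852e-01  1.40164930e+00]
0.85
```

The three lip estimates agree to about 2 mm. I'm moving now.

```bash
cat >> h.py <<'E'
yaw=.13415; X=np.array([np.cos(yaw),np.sin(yaw)]); Y=np.array([-X[1],X[0]]); O=np.array([.5811,-.0101])
_x=np.array([0,0,-1.]); _y=-np.r_[Y,0]; Q=R.from_matrix(np.c_[_x,_y,np.cross(_x,_y)]).as_quat()
def P(u,z,v=0): return np.r_[O+u*X+v*Y,z]
def st(t):
    o=robot.get_obs(); p=o['tool_pos']; f=o['wrist_force']
    print(t,'clock',round(o['clock'],2),'u',round((p[:2]-O)@X,4),'v',round((p[:2]-O)@Y,4),'z',round(p[2],4),'f',np.round([f[:2]@X,f[:2]@Y,f[2]],2))
E
python3 - <<'E'
from h import *
robot.set_gripper(0.0)
robot.move_to(P(-.17,.21),Q); st('above')
robot.move_l(P(-.17,.07),rate=.12); st('down')
print(robot.move_l(P(-.10,.07),rate=.03,f_stop=2.0)); st('contact')
shot('side','contact')
E
```

```text
above clock 3.67 u -0.1697 v -0.0005 z 0.2101 f [-0.1  -0.18  0.57]
down clock 4.98 u -0.1696 v -0.0001 z 0.0704 f [ 0.54  0.56 -0.35]
True
contact clock 6.47 u -0.1234 v 0.0001 z 0.0697 f [-2.91  0.46  1.88]
```

View pics/contact.png

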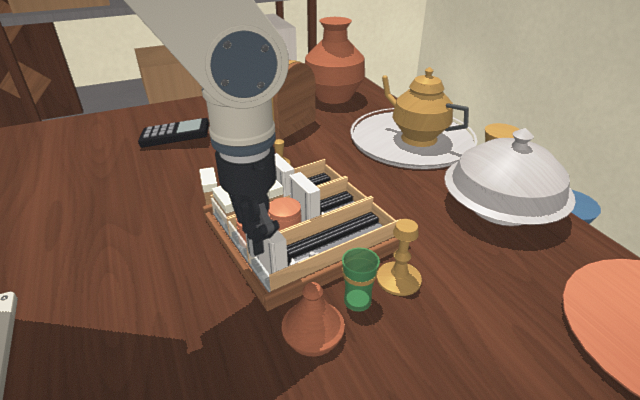

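The fingers are on the paddle's front face at (265,235). Contact came at u = -123 mm, against -125.5 mm predicted. Next I push 112 mm back.

```bash
python3 - <<'E'
from h import *
for t in (.03,.06,.085,.112):
    robot.move_l(P(-.1234+t,.07),rate=.06); st('push')
robot.hold(.3); st('held')
shot('side','pushed')
E
```

```text
push clock 7.17 u -0.094 v 0.0002 z 0.0697 f [-3.65  0.94 -2.71]
push clock 7.82 u -0.063 v -0.0001 z 0.0702 f [-2.24  0.04 -1.24]
push clock 8.38 u -0.0383 v -0.0 z 0.0701 f [-2.05  0.35 -1.24]
push clock 8.98 u -0.0117 v 0.0001 z 0.07 f [-4.07  0.71  0.68]
held clock 9.28 u -0.0118 v 0.0001 z 0.07 f [-5.24  1.95  0.68]
```

View pics/pushed.png

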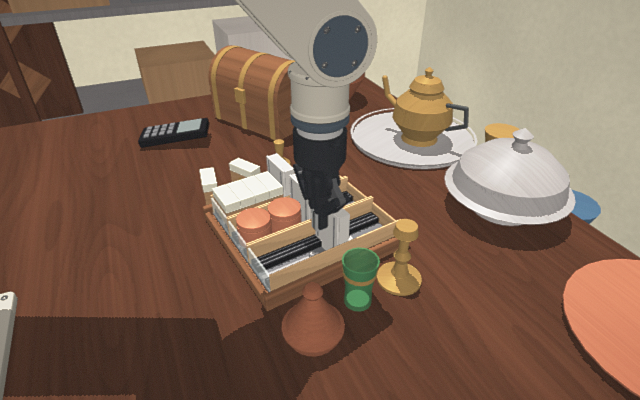

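The paddle is now well back at (335,225), about 0.112 travel, and nothing else has moved. I'll let it come forward slowly, retreat along the lane, lift and check.

```bash
python3 - <<'E'
from h import *
robot.move_l(P(-.0234-.022,.07),rate=.03); st('released')
robot.hold(.2); st('free')
robot.move_l(P(-.09,.07),rate=.08); robot.move_l(P(-.13,.2),rate=.12)
robot.move_to(P(-.21,.22),Q); robot.hold(.2); st('clear')
for c in('side','top'):
    d=shot(c,c+'1')
    for t in imaging.tip_of(c,'paddle')[:3]: 
        w=at_z(d,t['location'],.028)[:2]-O; print(c,np.round(t['location'],1),round(t['confidence'],2),np.round([w@X,w@Y],4))
    print('pred paddle base held',proj(d,P(-.0245,.028)),'top edge',proj(d,P(-.0245,.108,.033)),proj(d,P(-.0245,.108,-.033)))
a,b=[cv2.imread(f'pics/{n}.png')[y:y+200,x:x+200] for n,y,x in(('side1',140,200),('top1',110,210))]
cv2.imwrite('pics/end.png',cv2.resize(np.hstack([a,b]),None,fx=2,fy=2))
E
```

```text
released clock 10.62 u -0.0451 v -0.0001 z 0.0701 f [ 0.39 -0.71  0.22]
free clock 10.82 u -0.0453 v 0.0 z 0.07 f [ 0.27 -0.99  0.52]
clear clock 13.43 u -0.2091 v -0.0001 z 0.2198 f [ 0.66 -0.27  0.38]
side [275.  196.7] 0.77 [-0.0082  0.1673]
side [297.2 223.9] 0.7 [-0.0132  0.0716]
pred paddle base held [312.65616346 249.21533497] top edge [301.48089575 199.92863029] [323.64122392 221.78508613]
top [302.4 200.7] 0.69 [0.0016 0.0789]
top [260.2 215. ] 0.45 [-0.0129  0.1607]
pred paddle base held [346.41955422 208.20970381] top edge [329.16024808 210.40281088] [367.84275963 204.52994559]
```

View pics/end.png

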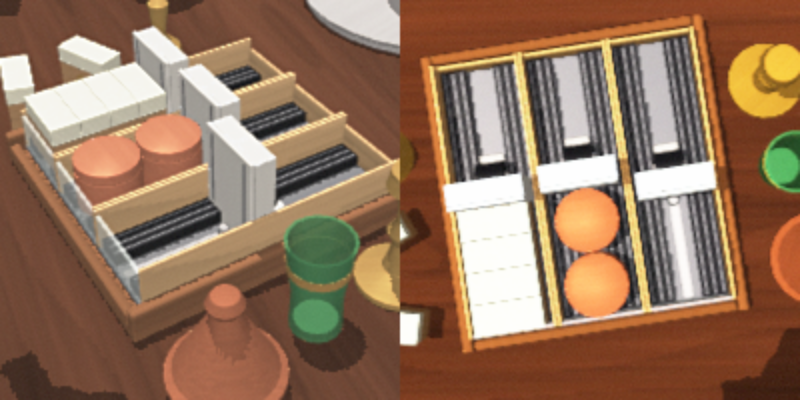

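The paddle stands halfway along the lane, with the pin showing just in front of it. Its top front edge runs from (328.5,208.5) to (367,205), against (329,210) to (368,204.5) predicted for "held". The other lanes and wares look unchanged.

```bash
python3 -c "
from h import *
robot.finish_job(); st('done')"
```

```text
the job is handed in; nothing more can be done
the job is handed in; nothing more can be done
```

The empty (right) lane is ready for refilling: its pusher is held by the stop pin halfway along, and the job is handed in. The hand-in gives no verdict.

**What I did:** With the fingers shut, I pressed on the front face of the paddle at about 70 mm height and pushed it roughly 112 mm back, past the pin. I then drew back slowly until the pusher was left behind on the pin, and moved the arm clear. The clock read about 13.4 s at that point.

**What the last checks showed:**
- **Pusher position:** in the top picture the paddle's top edge is within about 2 px of where it should be when held by the pin. The pin is visible just in front of it.
- **Let go:** the fingers had no clear contact force after release, only sensor noise of about 1 N or less.
- **Other goods:** the stocked lanes and the wares in view looked unmoved by eye; I did not measure them.
- **Check that failed:** in the last pictures the paddle detector did not report the empty lane's paddle, only the two in the stocked lanes. The held position therefore rests on the calibrated edge comparison alone. I could not read the pusher and pin joint values directly.

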